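# Gather the vials in the pick corner of the tote

## Robot

A 7-joint arm with a two-finger parallel gripper is mounted at the origin on the work surface. World frame = base frame: x ahead of the robot, y to its left, z up, the work surface at z = 0. Lengths are in m, angles in rad, forces in N, time in s.
With the tool pointing down it reaches from about 0.4 to 0.85 m from the base axis. Payload 10.4 kg.
Tool frame: the origin (TCP) lies at the very end of the fingers, on their centre line; the grasp point (between the pads) lies 19 mm behind it; z points along the fingers, y is the line along which they close (so a half turn about z gives the same grasp; the last joint's range is limited). The gripper opens to 85 mm and grips with 20 to 120 N. Pads are 22 mm wide; open, the fingers measure 114 mm over their backs; the gripper's body (76 mm by 85 mm) begins 54 mm behind the grasp point. The pads swing forward as they close: fully open they stand 13 mm farther back than shut.
Start: joints at [1.27, 0.332, -0.065, 1.46, 0.022, 1.35, -0.088], TCP at [0.171, -0.601, 0.231] pointing down, gripper open.
Joint ranges: [-2.6, 2.6], [-0.5, 2.12], [-1.47, 1.34], [0.16, 2.42], [-1.27, 4.41], [0.06, 2.06], [-2.6, 2.6]. Speed limits (rad/s): [2.22, 2.22, 2.79, 2.79, 3.14, 3.14, 3.14].

## Interface

Orientations are given as a unit quaternion [x, y, z, w].
In Python, from workcell import * gives the robot as it stands.
- The arm moves only by the tool step_arm, never from a script. Its argument "commands" is one flat list of numbers, 7 for each row, row after row: the finger opening in mm, from 0 to 85.4, then the shift along the world's x, y, z as a fraction of full scale, then the turn, a rotation vector about the world's x, y, z as a fraction of full scale. A call has exactly 10 rows; each row is the pose to reach, as a shift and turn from the pose commanded when the call began, turning the shorter way round; what a row does not reach only later rows make up. Full scale, the value 1, is 0.6 m for a shift and pi rad for a turn. A row lasts 1/8 s, in which the tool goes at most 62.5 mm and 10.7 degrees, less where a joint would pass 70% of its speed; a pose out of reach is approached as far as the arm can. A call with a number of a shift or a turn outside -1 to 1 is refused whole. A call with a gripper value outside its range is refused whole. The fingers move at their own pace and stop on an object; "squeeze" is the grip in N (left out, the last holds). Time passes only in rows, so rows that repeat a pose let the fingers close, or fill a call up. It gives the time, the measured TCP pose, the force, the opening and the grip force at its end, in the units of the state.
- get_obs(): the state, without advancing time (a new reading comes with each control period).
- camera(name): name is "scene" or "top"; returns the picture (480x640x3 uint8, red, green, blue); there is no depth.
- camera_params(name): a dict with "mtx" (3x3 intrinsics, pixels), "dist" ([k1, k2, p1, p2, k3] as OpenCV has them; the pictures are not rectified), "extrinsics" (4x4, takes a point from world to camera coordinates). Camera axes: x right, y down, z forward; pixel columns grow to the right and rows downward; lengths in m; the calibration is good to about 2 mm. A picture is of the moment at which its call begins. camera_params takes no time and is no camera call.
- hand_in(): hands the job in; it is judged then, once.
The state is a dict: "clock": time; "joint_pos": joint angles; "joint_velocities": joint speeds; "tau": joint torques, N m; "position": TCP position; "ee_rot": TCP orientation; "ft_force": force on the tool from outside, world axes, zero at the start; "torque": the same for the moment, N m; "grip_width": opening from 0.0 (shut) to 1.0 (fully open); "grasp_force": force on a finger pad.
Only numpy, scipy, OpenCV 4.12 (cv2) and the standard library are available. Lean on these libraries where they do the work, as an engineer would, in place of code of your own. Each camera call takes 0.05 s, during which the arm holds its last target. There are 200 camera calls.

## Task

One orange-capped vial has been left standing on the table: set it down inside the grey-blue tote with the other four, without dropping it in from above. Then take the tote by its rim and tilt it until all five orange-capped vials have slid together into the corner with the yellow label, and finish while still holding the tote tilted like that, keeping it still. Leave everything else on the table as it is, and do not lean the tote on any of it.

Things in the scene. Friction and masses are not known exactly. Their poses are not given: they have to be found in the camera images.
- tote: open grey-blue plastic tote, 264 x 184 mm over the rim, 70 mm high, about 0.3 kg, smooth inside; origin under its centre, on the table; x along its long side, y along its short side, z up out of its mouth. Inner floor 245 x 165 mm, 7 mm above the underside. It stands on a foot ring of 250 x 170 mm, whose corner is the pivot when it is tipped. A yellow label marks the corner at -x, -y
- tote_rim (a point): middle of the tote's mouth, at the height of the rim's top, 70 mm above the underside; axes as the tote's. The rolled rim, 10 mm wide and 14 mm high, runs all round and is the thing to grip: its middle line lies 127 mm from here in x, 87 mm in y. Below it are 3.5 mm walls, 252 x 172 mm outside
- tote_corner (a point): middle of the 36 mm yellow patch on the tote's inner floor in the labelled corner, 18 mm in from both walls there; axes as the tote's. The label is also folded over the rim and outer walls of this corner. Vials start to roll and slide at a lean of 5 to 12 degrees; 30 to 40 degrees along the diagonal, this corner lowest, brings all together here
- stray_mid (a point): centre of the orange-capped glass vial left on the table, 18 mm across and 36 mm tall, about 15 g, standing upright on the table; z is its own axis, towards the cap
- stray: the same vial; origin at the centre of its foot
- big0: a larger vial with a blue cap, 24 mm across and 52 mm tall, standing upright on the table; origin at the centre of its foot; to be left alone
- big1: a second larger vial with a blue cap, the same size; origin at the centre of its foot; to be left alone
- pen: dark blue injection pen, 150 x 16 mm, lying on the table along its x; origin under its middle
- syringe: small syringe with an orange needle cap, 125 x 10 mm, lying along its x; origin under its middle
- pad: pink arched injection training pad in a clear case, 112 x 172 x 70 mm; origin under its middle, long side along y
- dish: steel bowl with needle caps, 124 mm across, 45 mm high, fixed; origin under its middle
- vial0_mid (a point): centre of one of the four orange-capped vials lying loose in the tote, 18 mm across and 36 mm long, about 15 g; x is its own axis, cap towards +x (it rolls)
- vial1_mid (a point): centre of one of the four orange-capped vials lying loose in the tote, 18 mm across and 36 mm long, about 15 g; x is its own axis, cap towards +x (it rolls)
- vial2_mid (a point): centre of one of the four orange-capped vials lying loose in the tote, 18 mm across and 36 mm long, about 15 g; x is its own axis, cap towards +x (it rolls)
- vial3_mid (a point): centre of one of the four orange-capped vials lying loose in the tote, 18 mm across and 36 mm long, about 15 g; x is its own axis, cap towards +x (it rolls)

How it is judged:
On the way, in this order (a step that is already met when the one before it is completed fails the run):
1. the stray vial is lowered into the tote while still held in the fingers (its centre within 55 mm of the tote's underside) (x of stray_mid in the frame of tote between -0.122 and 0.122 m and y of stray_mid in the frame of tote between -0.082 and 0.082 m and z of stray_mid in the frame of tote between 0 and 0.055 m and contact force between the fingers and stray above 0.3 N and angle between tote's own z axis and vertical below 0.1 rad), for 0.05 s.
2. the stray vial is let go inside the tote, which stands level (x of stray_mid in the frame of tote between -0.122 and 0.122 m and y of stray_mid in the frame of tote between -0.082 and 0.082 m and z of stray_mid in the frame of tote between 0 and 0.06 m and contact force between the fingers and stray below 0.05 N and angle between tote's own z axis and vertical below 0.1 rad), for 0.3 s.
3. the tote is held in the fingers and tilted by more than 0.25 rad (angle between tote's own z axis and vertical above 0.25 rad and contact force between the fingers and tote above 1 N), for 0.2 s.
At the end, for the whole second after the job is handed in: all five orange-capped vials lie in the tote below its rim with their centres within 115 mm of the middle of the yellow patch in the labelled corner; the tote is tilted by 0.25 to 0.95 rad, held in the fingers (more than 1 N), nearly still, and leans on none of the other things (all of step 3 and distance between each of vial0_mid, vial1_mid, vial2_mid, vial3_mid, stray_mid and tote_corner below 0.115 m and z of vial0_mid in the frame of tote between 0 and 0.068 m and z of vial1_mid in the frame of tote between 0 and 0.068 m and z of vial2_mid in the frame of tote between 0 and 0.068 m and z of vial3_mid in the frame of tote between 0 and 0.068 m and z of stray_mid in the frame of tote between 0 and 0.068 m and angle between tote's own z axis and vertical below 0.95 rad and linear speed of tote below 0.03 m/s and angular speed of tote below 0.15 rad/s and contact force between tote and big0 below 0.2 N and contact force between tote and big1 below 0.2 N and contact force between tote and pen below 0.2 N and contact force between tote and syringe below 0.2 N and contact force between tote and pad below 0.2 N and contact force between tote and dish below 0.2 N); the arm keeps its last pose, push and grip.
It fails at once if a blue-capped vial is moved by more than 20 mm (distance of big0 from where it was at the start of the episode above 0.02 m).
It fails at once if the other blue-capped vial is moved by more than 20 mm (distance of big1 from where it was at the start of the episode above 0.02 m).
It fails at once if the pen is moved by more than 20 mm (distance of pen from where it was at the start of the episode above 0.02 m).
It fails at once if the syringe is moved by more than 20 mm (distance of syringe from where it was at the start of the episode above 0.02 m).
It fails at once if the training pad is moved by more than 20 mm (distance of pad from where it was at the start of the episode above 0.02 m).
It also fails if it takes over 54 s, if anything falls off the work surface, if the arm or the gripper's body presses on something with over 40 N, if the wrist force passes 120 N, or if a joint passes its speed limit or range.

## Working session

There is one attempt and no reset: what is moved stays moved. The work goes in short steps, Python scripts to look and compute and a tool call to move; the robot and the scene stay as the last step left them, time stands still between calls to the robot, and variables do not carry over. Pictures are saved under pics/ and viewed, at most 10 in all, crops included, and the job is handed in when it is done.

Besides the shell and the picture viewer there is one more tool, called by a JSON object that holds its "method" and its "body", one argument or row to a line. step_arm: Moves the arm, as the interface text tells. Its arguments: {"type":"object","properties":{"commands":{"type":"array","items":{"type":"number"}},"squeeze":{"type":"number"}},"required":["commands"]}

```bash
mkdir -p pics; python3 - <<'E'
from workcell import *
import cv2
for n in("top","scene"):
    cv2.imwrite(f"pics/{n}0.png",camera(n)[:,:,::-1])
    p=camera_params(n);print(n,p)
print(get_obs())
E
```

```text
top {'mtx': array([[505.45570293,   0.        , 318.75796721],
       [  0.        , 505.45570293, 251.51808355],
       [  0.        ,   0.        ,   1.        ]]), 'dist': array([-0.0010285,  0.       ,  0.       ,  0.       ,  0.       ]), 'extrinsics': array([[-2.41667353e-03, -9.99763965e-01,  2.15910851e-02,
         1.17418582e-02],
       [-9.91846163e-01, -3.54692494e-04, -1.27440429e-01,
         6.07366709e-01],
       [ 1.27418006e-01, -2.17230168e-02, -9.91611195e-01,
         1.07617845e+00],
       [ 0.00000000e+00,  0.00000000e+00,  0.00000000e+00,
         1.00000000e+00]])}
scene {'mtx': array([[440.32630255,   0.        , 320.5918884 ],
       [  0.        , 440.32630255, 234.27833395],
       [  0.        ,   0.        ,   1.        ]]), 'dist': array([0.02179104, 0.        , 0.        , 0.        , 0.        ]), 'extrinsics': array([[ 0.88211113,  0.47087494,  0.01251965, -0.52827647],
       [ 0.26360024, -0.4714381 , -0.84158245, -0.08199129],
       [-0.39037785,  0.74566943, -0.53998355,  1.19519017],
       [ 0.        ,  0.        ,  0.        ,  1.        ]])}
{'clock': 0.1, 'joint_pos': array([ 1.27041122,  0.33282721, -0.06474259,  1.46083947,  0.02161133,
        1.34985637, -0.08849837]), 'joint_velocities': array([-0.0012305 , -0.00123544,  0.00128566, -0.00257241, -0.00181448,
        0.00016996,  0.00117436]), 'tau': array([ 2.71281802e-03, -6.26745343e+01,  5.02446725e-02, -3.92429638e+01,
        1.64779974e-02,  7.02915437e-03,  1.69998066e-05]), 'position': array([ 0.17132484, -0.60073267,  0.23059254]), 'ee_rot': array([ 9.90365360e-01,  1.38477698e-01, -1.10140622e-04, -6.07220115e-04]), 'ft_force': array([-0.02097797, -0.07545221, -0.08320433]), 'torque': array([ 0.02329083, -0.02962159,  0.06460721]), 'grasp_force': 0.0, 'grip_width': 0.997326960923527}
```

View pics/top0.png

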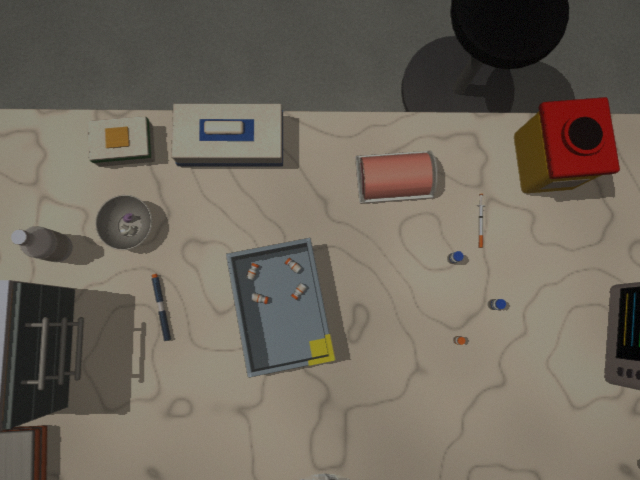

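View pics/scene0.png

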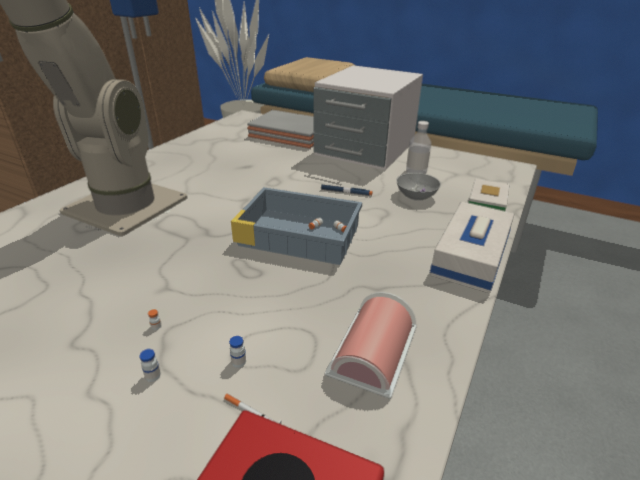

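The top view shows the tote with its yellow corner near (320,350), the stray at (460,341), blue caps at (457,257) and (499,304). I'll enlarge the tote and stray regions.

```bash
python3 - <<'E'
import cv2,numpy as np
t=cv2.imread("pics/top0.png")
a=cv2.resize(t[225:385,215:355],None,fx=3.5,fy=3.5,interpolation=cv2.INTER_CUBIC)
b=cv2.resize(t[245:355,440:520],None,fx=3.5,fy=3.5,interpolation=cv2.INTER_CUBIC)
o=np.zeros((560,780,3),np.uint8);o[:560,:490]=a;o[:385,495:775]=b
cv2.imwrite("pics/crop.png",o)
E
cat > h.py <<'E'
from workcell import *
import numpy as np,cv2
def px2w(n,uv,z):
    p=camera_params(n);E=p["extrinsics"];R=E[:3,:3];c=-R.T@E[:3,3]
    q=cv2.undistortPoints(np.array(uv,float).reshape(-1,1,2),p["mtx"],p["dist"]).reshape(-1,2)
    d=np.c_[q,np.ones(len(q))]@R
    return c+d*((z-c[2])/d[:,2])[:,None]
def w2px(n,P):
    p=camera_params(n);E=p["extrinsics"]
    return cv2.projectPoints(np.array(P,float).reshape(-1,1,3),cv2.Rodrigues(E[:3,:3])[0],E[:3,3],p["mtx"],p["dist"])[0].reshape(-1,2)
E
```

```text
(no output)
```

View pics/crop.png

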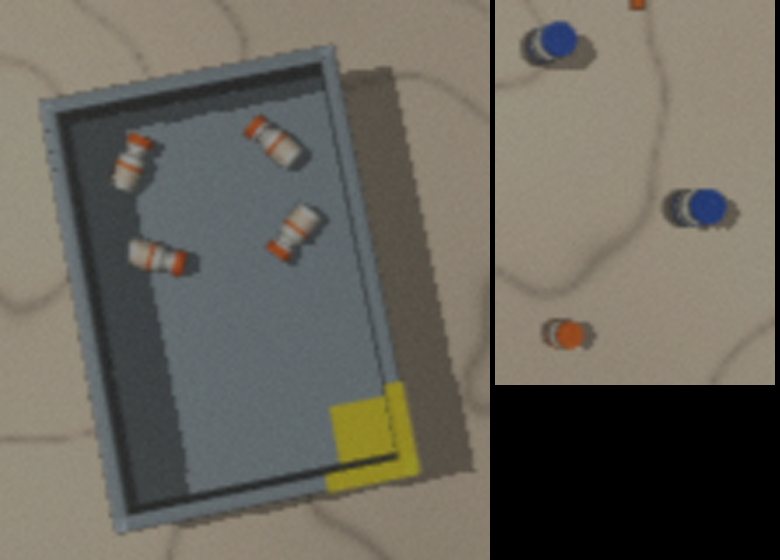

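Rim outer corners in the crop are at about (40,101), (334,45), (420,473 yellow) and (116,531). The stray's cap is at (569,334), and the blue caps are at (559,40) and (708,207).

```bash
python3 - <<'E'
from h import *
c=np.array([[40,101],[334,45],[420,473],[116,531]])/3.5+[215,225]-.36
P=px2w("top",c,.07);print(P.round(4));m=P.mean(0);print("centre",m)
print("sides",[np.linalg.norm(P[i]-P[(i+1)%4]).round(4) for i in range(4)])
for i,j in((1,2),(0,3),(2,3),(1,0)):
    d=P[i]-P[j];print(np.degrees(np.arctan2(d[1],d[0])))
print("stray",px2w("top",[np.array([74,334])/3.5+[440,245]-.36],.036))
print("bigs",px2w("top",np.array([[64,40],[213,207]])/3.5+[440,245]-.36,.052))
# scene refine stray
print("stray scene",px2w("scene",[[153.5,314]],.036), w2px("scene",[[0,0,0]]))
print("pen",px2w("top",[[155,275],[168,339]],.008),"pad",px2w("top",[[357,155],[434,152],[437,199],[360,203]],.0),"dish",px2w("top",[[124,222]],.04), "syr", px2w("top",[[480,247],[481,195]],.005))
E
```

```text
[[ 0.599   0.2096  0.07  ]
 [ 0.6338  0.0304  0.07  ]
 [ 0.3755 -0.0208  0.07  ]
 [ 0.3426  0.1595  0.07  ]]
centre [0.48772217 0.09468235 0.07      ]
sides [np.float64(0.1826), np.float64(0.2633), np.float64(0.1833), np.float64(0.2613)]
11.220019017960071
11.066272893382749
-79.64952882724145
-79.03705807820118
stray [[ 0.41358916 -0.29756745  0.036     ]]
bigs [[ 0.59573553 -0.2934313   0.052     ]
 [ 0.49158531 -0.38238387  0.052     ]]
stray scene [[ 0.42306361 -0.30208445  0.036     ]] [[125.11825171 203.93979564]]
pen [[0.5582081  0.37717499 0.008     ]
 [0.41681215 0.3432619  0.008     ]] pad [[ 0.84054034 -0.07996875  0.        ]
 [ 0.84869871 -0.26171259  0.        ]
 [ 0.73562208 -0.26514324  0.        ]
 [ 0.72567078 -0.08553911  0.        ]] dish [[0.67258545 0.43987106 0.04      ]] syr [[ 0.6222858  -0.35928404  0.005     ]
 [ 0.74421756 -0.36691831  0.005     ]]
```

{"method": "step_arm", "body": {
  "commands": [60, 0.05, 0.063, -0.01, 0, 0, 0.059, 60, 0.1, 0.126, -0.03, 0, 0, 0.118, 60, 0.15, 0.19, -0.05, 0, 0, 0.177, 60, 0.2, 0.25, -0.06, 0, 0, 0.236, 60, 0.25, 0.316, -0.08, 0, 0, 0.295, 60, 0.3, 0.38, -0.1, 0, 0, 0.354, 60, 0.35, 0.44, -0.12, 0, 0, 0.413, 60, 0.404, 0.505, -0.134, 0, 0, 0.473, 60, 0.404, 0.505, -0.134, 0, 0, 0.473, 60, 0.404, 0.505, -0.134, 0, 0, 0.473],
  "squeeze": 40
}}

```text
clock: 1.35
position: [0.4134, -0.2984, 0.1507]
ee_rot: [0.636, 0.772, -0.0, -0.0]
ft_force: [0.3, 0.4, 0.9]
grip_width: 0.703
grasp_force: 0.0
```

```bash
python3 - <<'E'
from h import *
im=camera("scene");o=get_obs();print(o["clock"],o["position"],o["ee_rot"],o["joint_pos"].round(2),o["grip_width"])
old=cv2.imread("pics/scene0.png")
h=cv2.cvtColor(old,cv2.COLOR_BGR2HSV)[300:335,140:170]
m=(h[:,:,0]<16)&(h[:,:,1]>140)&(h[:,:,2]>100);v,u=np.nonzero(m);print("orange",u.mean()+140,v.mean()+300,u.min()+140,u.max()+140,v.min()+300,v.max()+300)
print("pred cap mid",w2px("scene",[[.4136,-.2976,.036],[.4136,-.2976,.031],[.4136,-.2976,0]]))
b=cv2.resize(im[200:350,60:260],None,fx=4,fy=4,interpolation=cv2.INTER_CUBIC);cv2.imwrite("pics/s1.png",b[:,:,::-1])
E
```

```text
1.4 [ 0.41307799 -0.29899514  0.15083401] [ 6.36659013e-01  7.71145413e-01 -1.88236449e-04 -1.31728278e-04] [ 0.97  0.18 -0.47  1.84  0.09  1.14  0.66] 0.7076625869926121
orange 152.5 313.0 149 156 310 316
pred cap mid [[151.50242492 310.72233863]
 [152.03919031 312.80332677]
 [155.28418728 325.39988166]]
```

View pics/s1.png

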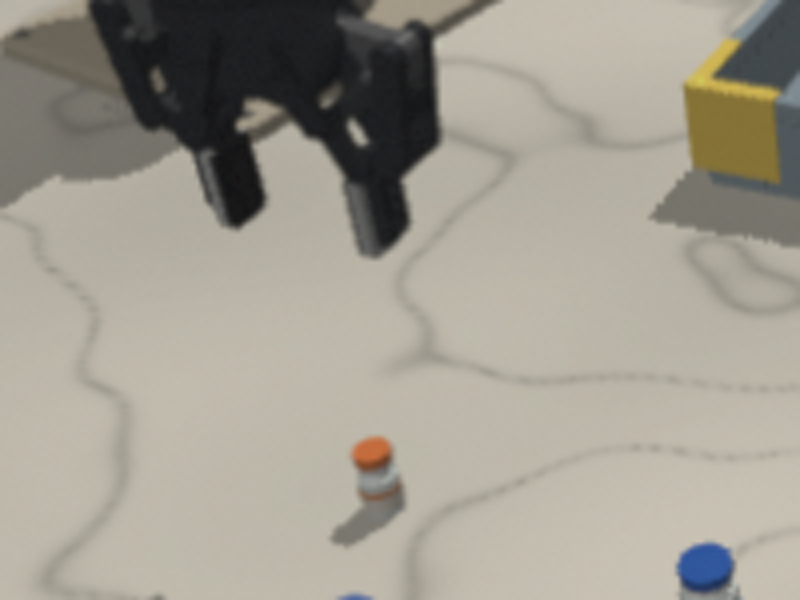

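The scene view agrees with the top estimate: the stray's cap is at about (152.5,313), within 1 px of the prediction. I'll descend and close.

{"method": "step_arm", "body": {
  "commands": [60, 0, 0, -0.08, 0, 0, 0, 60, 0, 0, -0.16, 0, 0, 0, 60, 0, 0, -0.21, 0, 0, 0, 60, 0, 0, -0.237, 0, 0, 0, 60, 0, 0, -0.237, 0, 0, 0, 10, 0, 0, -0.237, 0, 0, 0, 10, 0, 0, -0.237, 0, 0, 0, 10, 0, 0, -0.237, 0, 0, 0, 10, 0, 0, -0.237, 0, 0, 0, 10, 0, 0, -0.237, 0, 0, 0],
  "squeeze": 30
}}

```text
clock: 2.65
position: [0.4144, -0.2986, 0.0098]
ee_rot: [0.636, 0.772, -0.0, 0.001]
ft_force: [-0.8, 0.7, 6.0]
grip_width: 0.196
grasp_force: 29.2
```

{"method": "step_arm", "body": {
  "commands": [10, 0, 0, 0.06, 0, 0, 0, 10, 0, 0.01, 0.15, 0, 0, 0, 10, 0.005, 0.09, 0.22, 0, 0, 0, 10, 0.01, 0.18, 0.237, 0, 0, 0, 10, 0.015, 0.28, 0.237, 0, 0, 0, 10, 0.02, 0.38, 0.237, 0, 0, 0, 10, 0.025, 0.47, 0.237, 0, 0, 0, 10, 0.03, 0.56, 0.237, 0, 0, 0, 10, 0.034, 0.636, 0.237, 0, 0, 0, 10, 0.034, 0.636, 0.237, 0, 0, 0]
}}

```text
clock: 3.9
position: [0.4341, 0.0871, 0.1515]
ee_rot: [0.633, 0.774, 0.001, 0.0]
ft_force: [-0.1, -1.0, 0.4]
grip_width: 0.195
grasp_force: 29.4
```

```bash
python3 - <<'E'
from h import *
im=camera("scene");o=get_obs();print(o["clock"],o["position"],o["joint_pos"].round(2),o["grip_width"],o["grasp_force"])
b=cv2.resize(im[100:300,150:400],None,fx=3,fy=3,interpolation=cv2.INTER_CUBIC);cv2.imwrite("pics/s2.png",b[:,:,::-1])
E
```

```text
3.95 [0.43414498 0.08477833 0.15126406] [ 0.57  0.05 -0.87  1.98  0.04  1.13 -0.12] 0.19504379705169397 29.39186006784439
```

View pics/s2.png

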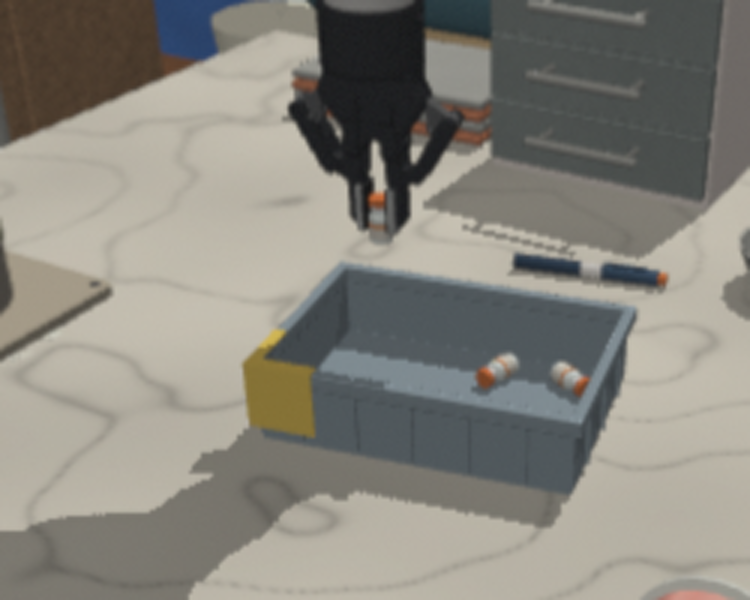

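The vial is held upright over the tote (crop 378,215). Next I lower it, hold, then open.

{"method": "step_arm", "body": {
  "commands": [10, 0, 0, -0.07, 0, 0, 0, 10, 0, 0, -0.14, 0, 0, 0, 10, 0, 0, -0.19, 0, 0, 0, 10, 0, 0, -0.212, 0, 0, 0, 10, 0, 0, -0.222, 0, 0, 0, 10, 0, 0, -0.222, 0, 0, 0, 10, 0, 0, -0.222, 0, 0, 0, 20, 0, 0, -0.222, 0, 0, 0, 30, 0, 0, -0.222, 0, 0, 0, 40, 0, 0, -0.222, 0, 0, 0]
}}

```text
clock: 5.2
position: [0.4343, 0.0835, 0.0179]
ee_rot: [0.636, 0.772, 0.0, 0.0]
ft_force: [0.1, 0.8, -0.2]
grip_width: 0.467
grasp_force: 0.0
```

{"method": "step_arm", "body": {
  "commands": [40, 0, 0, 0.03, 0, 0, 0, 40, 0, 0, 0.1, 0, 0, 0, 40, 0, 0, 0.17, 0, 0, 0, 40, 0.05, 0.02, 0.19, 0, 0, 0, 40, 0.12, 0.045, 0.19, 0, 0, 0, 40, 0.2, 0.075, 0.19, 0, 0, 0, 40, 0.288, 0.107, 0.19, 0, 0, 0, 40, 0.288, 0.107, 0.19, 0, 0, 0, 40, 0.288, 0.107, 0.19, 0, 0, 0, 40, 0.288, 0.107, 0.19, 0, 0, 0]
}}

```text
clock: 6.45
position: [0.6063, 0.1472, 0.1323]
ee_rot: [0.636, 0.772, -0.0, 0.001]
ft_force: [0.0, -1.0, -0.3]
grip_width: 0.469
grasp_force: 0.0
```

```bash
python3 - <<'E'
from h import *
im=camera("scene");t=camera("top");o=get_obs();print(o["clock"],o["position"],o["ee_rot"],o["joint_pos"].round(2),o["grip_width"])
b=cv2.resize(im[100:290,190:390],None,fx=2.8,fy=2.8,interpolation=cv2.INTER_CUBIC);a=cv2.resize(t[215:385,215:345],None,fx=3,fy=3)[:,:235*2]
o=np.zeros((532,800,3),np.uint8);w=min(390,240+150);o[:510,:390]=a[:,:390];o[:, 390:]=b[:, :410];
cv2.imwrite("pics/s3.png",o[:,:,::-1])
# predicted grip point on rim
print("rim grip px scene",w2px("scene",[[.6066,.1485,.07]]))
E
```

```text
6.55 [0.60660958 0.14711989 0.13241724] [ 6.35792176e-01  7.71859978e-01 -1.82457865e-05  6.95361860e-04] [ 0.3   0.53 -0.81  1.55  0.4   1.23 -0.39] 0.46860689200161365
rim grip px scene [[353.73512413 212.49525195]]
```

View pics/s3.png

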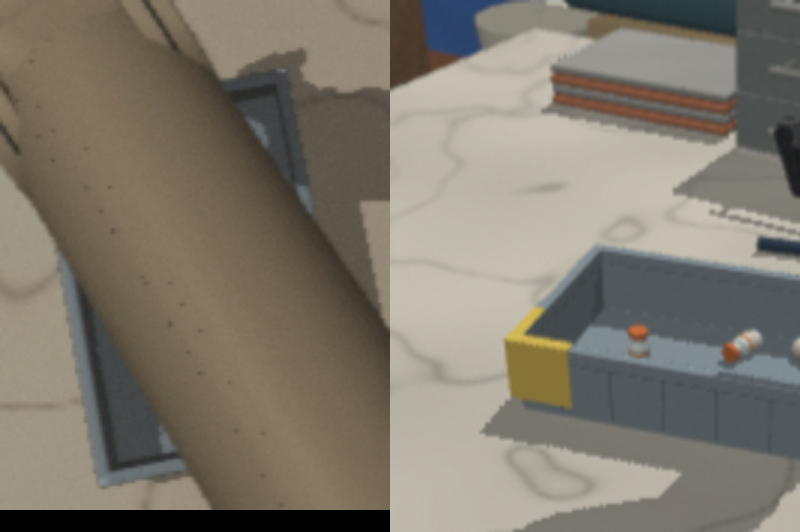

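The stray stands upright in the tote (crop 638,342) and the gripper is above the far rim. I'll go down and grip it.

{"method": "step_arm", "body": {
  "commands": [40, 0, 0, -0.05, 0, 0, 0, 40, 0, 0, -0.1, 0, 0, 0, 40, 0, 0, -0.135, 0, 0, 0, 40, 0, 0, -0.147, 0, 0, 0, 40, 0, 0, -0.147, 0, 0, 0, 20, 0, 0, -0.147, 0, 0, 0, 5, 0, 0, -0.147, 0, 0, 0, 5, 0, 0, -0.147, 0, 0, 0, 5, 0, 0, -0.147, 0, 0, 0, 5, 0, 0, -0.147, 0, 0, 0],
  "squeeze": 100
}}

```text
clock: 7.8
position: [0.6076, 0.148, 0.0447]
ee_rot: [0.636, 0.772, 0.001, 0.001]
ft_force: [-1.3, -1.4, 6.0]
grip_width: 0.097
grasp_force: 98.0
```

```bash
cat >> h.py <<'E'
from scipy.spatial.transform import Rotation as Ro
def tilt(p0,c,yaw,dirdeg,angs):
    # rotate TCP p0 about foot corner; lowest direction at dirdeg in tote frame
    R=Ro.from_euler('z',yaw,degrees=True); piv=np.array(c)+R.apply([-.125,-.085,0])
    d=R.apply([-np.cos(np.radians(dirdeg)),-np.sin(np.radians(dirdeg)),0]); ax=np.cross([0,0,1],d)
    for a in angs:
        r=Ro.from_rotvec(ax*np.radians(a)); s=piv+r.apply(np.array(p0)-piv)-p0
        print(a,(s/.6).round(3),(r.as_rotvec()/np.pi).round(3))
E
python3 - <<'E'
from h import *
o=get_obs();print(o["position"],o["joint_pos"].round(2),o["grip_width"],o["grasp_force"],o["ft_force"])
tilt(np.array([.6066,.1485,.043]),[.4877,.0947,0],11.1,40,[4,8,12,16,20,24,28,32,36])
E
```

```text
[0.60759511 0.14797222 0.04472894] [ 0.26  0.62 -0.77  1.62  0.47  1.09 -0.44] 0.09688694513232088 98.01313519477844 [-1.3194858  -1.37570373  5.96549511]
4 [-0.004 -0.005  0.031] [ 0.017 -0.014  0.   ]
8 [-0.009 -0.011  0.061] [ 0.035 -0.028  0.   ]
12 [-0.015 -0.019  0.091] [ 0.052 -0.042  0.   ]
16 [-0.023 -0.029  0.12 ] [ 0.069 -0.056  0.   ]
20 [-0.032 -0.04   0.148] [ 0.086 -0.07   0.   ]
24 [-0.042 -0.053  0.175] [ 0.104 -0.084  0.   ]
28 [-0.054 -0.067  0.2  ] [ 0.121 -0.098  0.   ]
32 [-0.066 -0.082  0.225] [ 0.138 -0.112  0.   ]
36 [-0.08  -0.099  0.248] [ 0.156 -0.126  0.   ]
```

{"method": "step_arm", "body": {
  "commands": [5, -0.002, -0.002, 0.017, 0.009, -0.007, 0, 5, -0.004, -0.005, 0.033, 0.017, -0.014, 0, 5, -0.006, -0.008, 0.049, 0.026, -0.021, 0, 5, -0.009, -0.011, 0.064, 0.035, -0.028, 0, 5, -0.012, -0.015, 0.079, 0.043, -0.035, 0, 5, -0.015, -0.019, 0.094, 0.052, -0.042, 0, 5, -0.019, -0.024, 0.109, 0.061, -0.049, 0, 5, -0.023, -0.029, 0.123, 0.069, -0.056, 0, 5, -0.027, -0.034, 0.137, 0.078, -0.063, 0, 5, -0.032, -0.04, 0.151, 0.086, -0.07, 0]
}}

```text
clock: 9.05
position: [0.5874, 0.1228, 0.1345]
ee_rot: [0.626, 0.76, 0.174, -0.0]
ft_force: [-0.0, 0.0, -3.4]
grip_width: 0.093
grasp_force: 97.7
```

```bash
python3 - <<'E'
from h import *
im=camera("scene");o=get_obs();print(o["clock"],o["position"],o["ee_rot"],o["joint_pos"].round(2),o["grip_width"],o["grasp_force"],o["ft_force"],o["torque"])
b=cv2.resize(im[90:290,190:440],None,fx=3,fy=3,interpolation=cv2.INTER_CUBIC)
cv2.imwrite("pics/s4.png",b[:,:,::-1])
E
```

```text
9.1 [0.58747774 0.12185531 0.13499814] [6.26605682e-01 7.59581092e-01 1.74361308e-01 1.35608722e-04] [ 0.74  0.36 -1.03  1.85  0.13  0.82 -0.09] 0.09675346308146099 97.8294575214386 [ 0.15720214 -0.84974165 -3.14801282] [-0.39029694  0.21687399 -0.04645497]
```

View pics/s4.png

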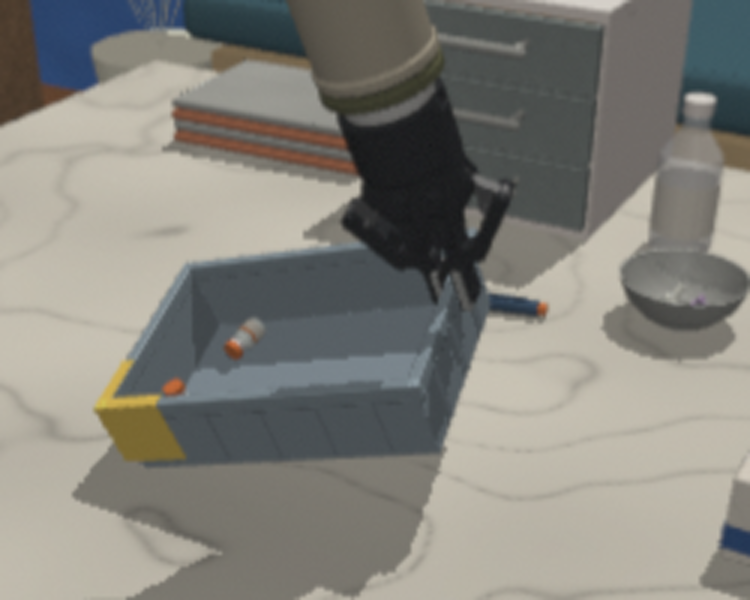

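It is tilting well: at about 20° the vials are gathering towards the yellow corner (crop 175,387 and 245,338). I'll continue to 34°.

{"method": "step_arm", "body": {
  "commands": [5, -0.005, -0.006, 0.013, 0.009, -0.007, 0, 5, -0.01, -0.013, 0.027, 0.017, -0.014, 0, 5, -0.016, -0.02, 0.04, 0.026, -0.021, 0, 5, -0.022, -0.027, 0.052, 0.035, -0.028, 0, 5, -0.028, -0.034, 0.065, 0.043, -0.035, 0, 5, -0.034, -0.042, 0.077, 0.052, -0.042, 0, 5, -0.041, -0.05, 0.088, 0.061, -0.049, 0, 5, -0.041, -0.05, 0.088, 0.061, -0.049, 0, 5, -0.041, -0.05, 0.088, 0.061, -0.049, 0, 5, -0.041, -0.05, 0.088, 0.061, -0.049, 0]
}}

```text
clock: 10.35
position: [0.5631, 0.0943, 0.1867]
ee_rot: [0.608, 0.738, 0.292, -0.003]
ft_force: [0.2, -0.6, -2.8]
grip_width: 0.092
grasp_force: 98.0
```

```bash
python3 - <<'E'
from h import *
im=camera("scene");t=camera("top");o=get_obs();print(o["clock"],o["position"],o["ee_rot"],o["joint_pos"].round(2),o["grip_width"],o["grasp_force"],o["ft_force"])
b=cv2.resize(im[120:270,200:380],None,fx=3,fy=3,interpolation=cv2.INTER_CUBIC);a=cv2.resize(t[235:400,260:345],None,fx=3,fy=3,interpolation=cv2.INTER_CUBIC)
w=np.zeros((495,800,3),np.uint8);w[:450,:540]=b;w[:,543:798]=a
cv2.imwrite("pics/s5.png",w[:,:,::-1])
E
```

```text
10.45 [0.56313004 0.09435414 0.18683334] [ 0.60755917  0.73841957  0.29257772 -0.00258325] [ 1.3   0.25 -1.36  1.99 -0.31  0.73  0.38] 0.10266419442494051 98.03979635238647 [ 0.70676993 -1.3713533  -3.70042959]
```

View pics/s5.png

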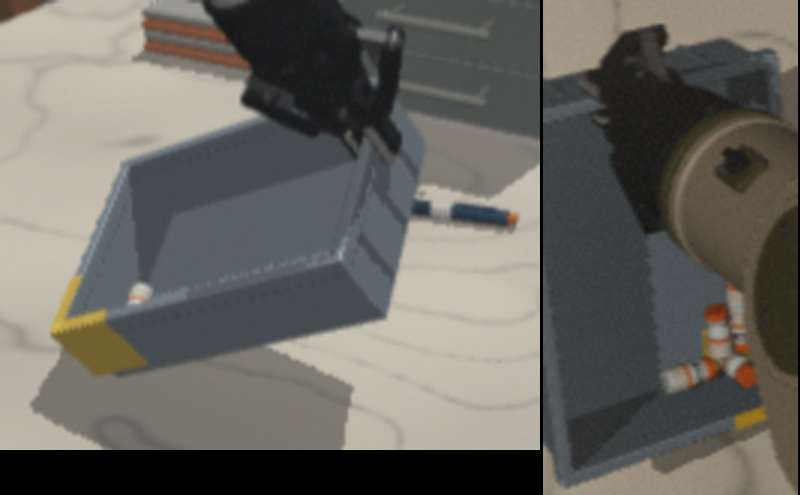

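All five vials are bunched around the yellow patch (right crop, about 690–742 × 305–375), within roughly 50 mm of it. I'll hold to settle, then hand in.

{"method": "step_arm", "body": {
  "commands": [5, 0, 0, 0, 0, 0, 0, 5, 0, 0, 0, 0, 0, 0, 5, 0, 0, 0, 0, 0, 0, 5, 0, 0, 0, 0, 0, 0, 5, 0, 0, 0, 0, 0, 0, 5, 0, 0, 0, 0, 0, 0, 5, 0, 0, 0, 0, 0, 0, 5, 0, 0, 0, 0, 0, 0, 5, 0, 0, 0, 0, 0, 0, 5, 0, 0, 0, 0, 0, 0]
}}

```text
clock: 11.7
position: [0.5632, 0.0938, 0.1869]
ee_rot: [0.608, 0.738, 0.293, -0.002]
ft_force: [0.3, 0.1, -2.9]
grip_width: 0.095
grasp_force: 98.0
```

```bash
python3 - <<'E'
from h import *
o=get_obs();print(o["position"],o["joint_velocities"].round(4),o["grasp_force"]);print(hand_in())
E
```

```text
[0.56321366 0.09377924 0.18693415] [-0.0029  0.0014  0.0007  0.0008  0.0002  0.0002 -0.0002] 98.01858186721802
the job is handed in; nothing more can be done
None
```

The job is handed in, with no verdict returned: the stray vial was set down in the tote, and the arm is holding the tote still by its rim at about 34°, with all five vials gathered in the yellow-label corner in the last pictures.

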